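# Hang the offcut bin on the louvred carrier and park it under the cubby

## Robot

A 6-joint arm with a two-finger parallel gripper is mounted at the origin on a cart in front of the work surface, level with it; the furniture and walls round the work are solid. World frame = base frame: x ahead of the robot, y to its left, z up, the work surface at z = 0. Lengths are in m, angles in rad, forces in N, time in s.
With the tool pointing down it reaches from about 0.4 to 0.825 m from the base axis. Payload 7 kg.
Tool frame: the origin (TCP) lies on the mounting face of the last link; the fingertips stand arm.tcp_to_tips ahead of it and the grasp point (between the pads) lies 159 mm ahead of it (arm.tcp_to_tips is the distance from the TCP to the fingertips, in m); z points along the fingers, y is the direction in which the jaws open and shut (so a half turn about z gives the same grasp; the last joint's range is limited). The gripper opens to 88 mm and grips with 3 to 60 N. Pads are 19 mm wide; open, the fingers measure 130 mm over their backs; the gripper's body (78 mm by 193 mm) begins 47 mm behind the grasp point.
Start: joints at [1.625, 0.359, 0.012, 0, -1.224, -0.288], TCP at [0.156, 0.657, 0.405] pointing down, gripper open.
Joint ranges: [-3.07, 3.07], [-1.43, 2.12], [-1.02, 1.25], [-3.03, 1.67], [-3.05, -0], [-3.03, 3.03]. Speed limits (rad/s): [2.39, 2.39, 3.01, 3.14, 3.14, 3.14].

## Interface

Orientations are given as [roll, pitch, yaw] about the fixed x, y, z axes, in that order (R = Rz(yaw) Ry(pitch) Rx(roll)).
In Python, from station import arm, cams, job_done, finder gives the robot as it stands.
- The arm moves only by the tool play_rows, never from a script. Its argument "targets" is a list that holds one entry, the list of rows, each a list of 4 numbers: the shift along the tool's x, y, z in m, then the turn about the tool's z in degrees. A call has 1 to 5 rows; each row is the pose to reach, as a shift and turn from the pose commanded when the call began, along the tool's axes at that moment; what a row does not reach only later rows make up. A row lasts 1/8 s, in which the tool goes at most 62.5 mm and 10.7 degrees, less where a joint would pass 70% of its speed; a pose out of reach is approached as far as the arm can. A call with a gripper value outside its range is refused whole. "grip" is the closure in counts, from 0 (fully open) to 255 (shut), set as the call begins (left out, the last holds). The fingers move at their own pace and stop on an object; "newtons" is the grip in N (left out, the last holds). Time passes only in rows, so rows that repeat a pose let the fingers close. It gives the time, the measured TCP pose, the force and the opening at its end, in the units of the state.
- arm.get_state(): the state, without advancing time (a new reading comes with each control period).
- cams.grab_frame(name): name is "scene" or "top" or "wrist"; returns (picture, depth): 420x560x3 uint8, red, green, blue; 420x560 float32, m along the optical axis (not along the pixel's ray), 0 where there is no reading.
- cams.camera_params(name): a dict with "intrinsics" (3x3 intrinsics, pixels), "position" and "attitude" of the camera in the world. Camera axes: x right, y down, z forward; pixel columns grow to the right and rows downward; lengths in m; the calibration is good to about 2 mm. The wrist camera is an equidistant fisheye: a pixel r from the principal point sees the ray r / f radians off the axis. A picture is of the moment at which its call begins: read the wrist's pose just before it. camera_params takes no time and is no camera call; for the wrist camera it gives the pose at the moment of the call.
- job_done(): hands the job in, once; it reports no verdict.
Trained networks look in the newest picture that a camera, given by its name, has taken for a name from the list of things; names that differ only in an ending like _2 or _b are one class to them, and where a whole thing is asked for, a point or a joint stands for the part that bears it (a point fixed in the world has none). Each returns a list of dicts, best first, with "score" (0 to 1); they miss things now and then, are a little off and sometimes report something else, mostly with a low value. They report only what shows in the picture. A call takes as long as a camera call.
- finder.find_in(camera, query): "xyz" ([x, y, z] in m, in world coordinates, good to about 4 mm: the middle of the surface that is visible of it).
- finder.masks_of(camera, query): "mask" (420x560 bool, what is visible of it).
The state is a dict: "t": time; "q": joint angles; "qd": joint speeds; "joint_efforts": joint torques, N m; "eef_pos": TCP position; "ee_rot": TCP orientation; "force": force on the tool from outside, world axes, zero at the start; "moment": the same for the moment, N m; "width": finger opening in m.
Only numpy, scipy, OpenCV 4.12 (cv2) and the standard library are available. Lean on these libraries where they do the work, as an engineer would, in place of code of your own. Each camera call takes 0.05 s, during which the arm holds its last target. There are 200 camera calls.

## Task

Hang the sheet-metal bin on the top louvre of the sliding carrier, level and with its lip caught behind the louvre, while the carrier stands clear of the cubby, without spilling the two pine offcuts in it. Let go, then slide the loaded carrier to the right until its plunger drops into the right-hand detent, with the bin parked under the cubby. Leave the glass, the sanding block and the wax tin where they are.

Things in the scene. Friction and masses are not known exactly. Their poses are not given: they have to be found in the camera images.
- rack: Fixed wooden rack, 460 mm long, may stand slightly turned. Origin on the bench in the middle of its length, in the plane of the carrier's sheet face; x points into the rack (away from the robot), y left along the rail, z up. Foot board 18 mm thick, front edge x = -65 mm. Posts at y = +-215 mm, behind the sheet. Guide bar and notched bar run along y behind the sheet.
- shelf_edge (a point): Middle of the lower front edge of the rack's shelf: 300 mm above the bench, 90 mm in front of the carrier's sheet. The shelf (18 mm thick, 460 mm long) overhangs the carrier everywhere, so a gripper pointing straight down does not fit: lean its body back towards the robot by 30 to 45 degrees. A thin strap runs from each post to the shelf, y = +-215 mm.
- cubby (a point): Middle of the lower front edge of the plywood cubby under the shelf's right end: 125 mm wide (rack y = -210 to -85 mm), underside 185 mm above the bench, front 88 mm in front of the sheet. A hung bin passes below it, but a gripper hanging or holding a bin does not fit there.
- carrier (a joint): Position of the carrier along its rail, m, growing to the right (rack -y); starts at 0 to 0.04. Right-hand detent at 0.170 (left-hand one at 0; end stops at -0.006 and 0.176). 0.45 kg, friction about 1 N, stays where it is left. Its sprung roller drops into a 13 mm wide notch of the notched bar: within about 4 mm of a detent it pulls itself in; 6 to 8 N push it out again.
- louvre (a point): Middle of the top edge of the carrier's top louvre, 135 mm above the bench; axes as the rack's. The carrier is an upright grey sheet (y = -54 to +135 mm, top 30 mm above this point) with three louvres 47.5 mm apart in height. Each is an upright tongue 84 mm wide (y), 3 mm thick (x = +-1.5 mm here), with a slot open upwards behind it, 12 mm wide and 15 mm deep.
- knob (a point): Grip point of the carrier's round wooden knob, axes as the rack's: head 24 mm in diameter, 34 mm long along x (+-17 mm about this point), 45 mm in front of the sheet, 115 mm left of louvre and 35 mm below it. Grip it across y with the gripper leaning back, or push it from the left.
- bin_grip (a point): Grip point inside the sheet-metal bin: middle of its width, 55 mm above its underside, 54 mm in front of its rear wall; x to the rear (lip) wall, y left, z up. Bin 120 long, 60 wide, 75 high; its upright side walls (2 mm) are full height over x = -18 to +54 mm, then slope to the 38 mm high front wall. Grip across the 60 mm, fingers outside. 0.2 to 0.35 kg; it balances within 10 mm of here.
- bin_lip (a point): Middle of the bin's rear wall, outer face, level with the underside of its hook lip: 54 mm behind and 15 mm above bin_grip, same axes. The lip (56 mm wide) leaves a slot open downwards behind the wall, 7 to 9 mm wide and 12 mm deep, and reaches 13 mm back and 13 mm down. Hung, this point is 1.5 to 6 mm in front of louvre at its height, the rear wall against the louvres' fronts.
- offcut_a_mid (a point): Centre of the larger pine offcut lying loose in the bin, 75 x 51 x 18 mm.
- offcut_b_mid (a point): Centre of the smaller pine offcut lying loose in the bin on the other, 58 x 50 x 12 mm.
- glass_mid (a point): Centre of a clear tumbler with a little tea, 85 mm in diameter and 90 mm high, standing on the bench in front of the rack's left half; a bystander.
- block_mid (a point): Centre of a wooden sanding block 93 x 87 x 34 mm, on the bench in front of the rack; a bystander.
- tin_mid (a point): Centre of an open round wax tin, 61 mm in diameter and 18 mm high, on the rack's shelf; a bystander.

How it is judged:
On the way:
1. the bin hangs on the top louvre, level, let go, with both offcuts in it, while the carrier is still in the left half of its rail (x of bin_lip in the frame of louvre between -0.012 and 0.006 m and y of bin_lip in the frame of louvre between -0.03 and 0.03 m and z of bin_lip in the frame of louvre between -0.004 and 0.0045 m and angle between the z axis of bin_lip and the z axis of louvre, either way round below 0.17 rad and angle between the x axis of bin_lip and the x axis of louvre, either way round below 0.2 rad and contact force between bin and rack above 0.8 N and x of offcut_a_mid in the frame of bin_lip between -0.12 and 0 m and y of offcut_a_mid in the frame of bin_lip between -0.03 and 0.03 m and z of offcut_a_mid in the frame of bin_lip between -0.07 and -0.005 m and x of offcut_b_mid in the frame of bin_lip between -0.12 and 0 m and y of offcut_b_mid in the frame of bin_lip between -0.03 and 0.03 m and z of offcut_b_mid in the frame of bin_lip between -0.07 and -0.005 m and contact force between bin and the fingers below 0.05 N and value of joint carrier below 0.085 m), for 0.3 s.
At the end, for the whole second after the job is handed in: The carrier sits in its right-hand detent (0.170 within 3.5 mm) and the bin hangs at rest from the top louvre: lip caught (rear wall top within 12 mm of the louvre, 4 mm in height), within 30 mm of its middle, level within 10 degrees, both offcuts in it, the robot touching nothing (x of bin_lip in the frame of louvre between -0.012 and 0.006 m and y of bin_lip in the frame of louvre between -0.03 and 0.03 m and z of bin_lip in the frame of louvre between -0.004 and 0.0045 m and angle between the z axis of bin_lip and the z axis of louvre, either way round below 0.17 rad and angle between the x axis of bin_lip and the x axis of louvre, either way round below 0.2 rad and contact force between bin and rack above 0.8 N and x of offcut_a_mid in the frame of bin_lip between -0.12 and 0 m and y of offcut_a_mid in the frame of bin_lip between -0.03 and 0.03 m and z of offcut_a_mid in the frame of bin_lip between -0.07 and -0.005 m and x of offcut_b_mid in the frame of bin_lip between -0.12 and 0 m and y of offcut_b_mid in the frame of bin_lip between -0.03 and 0.03 m and z of offcut_b_mid in the frame of bin_lip between -0.07 and -0.005 m and contact force between bin and the fingers below 0.05 N and value of joint carrier between 0.1665 and 0.1735 m and linear speed of bin below 0.02 m/s).
It fails at once if glass, sanding block or wax tin moved more than 15 mm (distance of any of glass_mid, block_mid, tin_mid from where it was at the start of the episode above 0.015 m).
It fails at once if an offcut falls out of the bin (distance between any of offcut_a_mid, offcut_b_mid and bin_grip above 0.13 m).
It also fails if it takes over 58 s, if anything falls off the work surface, if the arm or the gripper's body presses on something with over 40 N, if the wrist force passes 120 N, or if a joint passes its speed limit or range.

## Working session

There is one attempt and no reset: what is moved stays moved. The work goes in short steps, Python scripts to look and compute and a tool call to move; the robot and the scene stay as the last step left them, time stands still between calls to the robot, and variables do not carry over. Pictures are saved under pics/ and viewed, about 8 in all and at most 12, crops included, and the job is handed in when it is done.

Besides the shell and the picture viewer there is one more tool, called after "Emit:" as name(argument=value, ...) on one line, values as JSON. play_rows: Moves the arm, as the interface text tells. Its arguments: {"type":"object","properties":{"targets":{"type":"array","items":{"type":"array","items":{"type":"array","items":{"type":"number"}}}},"grip":{"type":"number"},"newtons":{"type":"number"}},"required":["targets"]}

```bash
ls; mkdir -p pics; cat > h.py <<'E'
import numpy as np, cv2
from scipy.spatial.transform import Rotation as R
from station import arm, cams, job_done, finder
def rot(a):
    a=np.array(a); return a if a.shape==(3,3) else (R.from_euler('xyz',a).as_matrix() if a.size==3 else R.from_quat(a).as_matrix())
def cloud(name,depth):
    p=cams.camera_params(name); K=np.array(p['intrinsics']); v,u=np.mgrid[:420,:560]
    x=(u-K[0,2])/K[0,0]; y=(v-K[1,2])/K[1,1]
    if name=='wrist':
        r=np.hypot(x,y)+1e-9; s=np.tan(np.minimum(r,1.5))/r; x,y=x*s,y*s
    P=np.stack([x*depth,y*depth,depth],-1)
    W=P@rot(p['attitude']).T+np.array(p['position']); W[depth<=0]=np.nan
    return W
def save(n,im): cv2.imwrite('pics/'+n,cv2.cvtColor(im,cv2.COLOR_RGB2BGR))
E
python3 - <<'E'
from h import *
s=arm.get_state(); print({k:np.round(v,3) for k,v in s.items()}); print(arm.tcp_to_tips)
print(np.round(rot(s['ee_rot']),3))
for c in ('scene','top'):
    im,d=cams.grab_frame(c); save(c+'0.png',im); np.save(c+'0.npy',cloud(c,d))
    print(c,cams.camera_params(c)['position'],cams.camera_params(c)['attitude'])
    for q in ['rack','shelf_edge','cubby','louvre','knob','bin_grip','bin_lip','offcut_a_mid','glass_mid','block_mid','tin_mid','carrier']:
        try: print(q,[(np.round(r['xyz'],3).tolist(),round(r['score'],2)) for r in finder.find_in(c,q)[:2]])
        except Exception as e: print(q,e)
E
```

```text
pics
{'t': np.float64(0.0), 'q': array([ 1.625,  0.359,  0.011, -0.   , -1.224, -0.288]), 'qd': array([ 0.   , -0.   , -0.001,  0.001,  0.001, -0.001]), 'joint_efforts': array([ 1.0000e-03, -5.8272e+01,  2.9305e+01,  6.9970e+00,  7.0000e-03,
       -0.0000e+00]), 'eef_pos': array([0.156, 0.656, 0.404]), 'ee_rot': array([ 3.14 , -0.   , -0.234]), 'force': array([ 0.12 , -0.612, -0.979]), 'moment': array([ 0.022, -0.03 ,  0.015]), 'width': np.float64(0.088)}
0.1781
[[ 0.973 -0.232 -0.   ]
 [-0.232 -0.973 -0.002]
 [ 0.     0.002 -1.   ]]
scene [-0.02352838 -0.51070662  0.82364906] [-2.25733955 -0.01919115 -0.8690528 ]
rack [([0.653, -0.118, 0.218], 0.61)]
shelf_edge [([0.658, -0.116, 0.216], 0.89), ([0.513, -0.308, 0.037], 0.16)]
cubby [([0.656, -0.117, 0.217], 0.84)]
louvre [([0.696, 0.038, 0.1], 0.9), ([0.512, -0.311, 0.04], 0.69)]
knob [([0.69, 0.041, 0.101], 0.62)]
bin_grip [([0.511, -0.309, 0.037], 0.58)]
bin_lip [([0.512, -0.308, 0.04], 0.56)]
offcut_a_mid [([0.468, -0.299, 0.022], 0.59), ([0.511, -0.312, 0.037], 0.26)]
glass_mid [([0.488, 0.217, 0.054], 0.63)]
block_mid [([0.383, -0.028, 0.023], 0.93)]
tin_mid []
carrier [([0.696, 0.042, 0.106], 0.81)]
top [0.07562962 0.05910702 1.26134153] [-2.71608251  0.01179157 -1.75903208]
rack [([0.653, -0.037, 0.319], 0.89), ([0.527, -0.316, 0.031], 0.23)]
shelf_edge [([0.653, -0.035, 0.323], 0.62)]
cubby [([0.659, -0.038, 0.317], 0.72)]
louvre [([0.691, 0.047, 0.086], 0.94)]
knob [([0.695, 0.043, 0.088], 0.8)]
bin_grip [([0.526, -0.316, 0.034], 0.74)]
bin_lip [([0.524, -0.315, 0.032], 0.82)]
offcut_a_mid [([0.473, -0.3, 0.024], 0.72)]
glass_mid [([0.502, 0.231, 0.031], 0.74), ([0.683, 0.081, 0.328], 0.51)]
block_mid [([0.39, -0.022, 0.029], 0.82), ([0.486, -0.296, 0.026], 0.65)]
tin_mid [([0.684, 0.079, 0.33], 0.91), ([0.388, -0.024, 0.028], 0.4)]
carrier [([0.497, 0.23, 0.03], 0.71), ([0.656, -0.036, 0.316], 0.69)]
```

```bash
python3 -c "
import station,inspect;print([x for x in dir(station.arm) if x[0]!='_'])"
```

```text
['Unreachable', 'get_state', 'tcp_to_tips']
```

View pics/scene0.png

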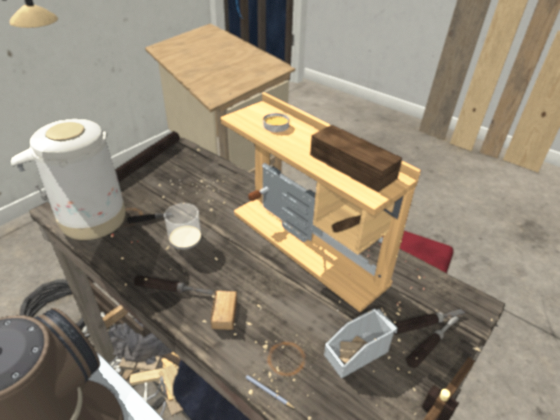

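View pics/top0.png

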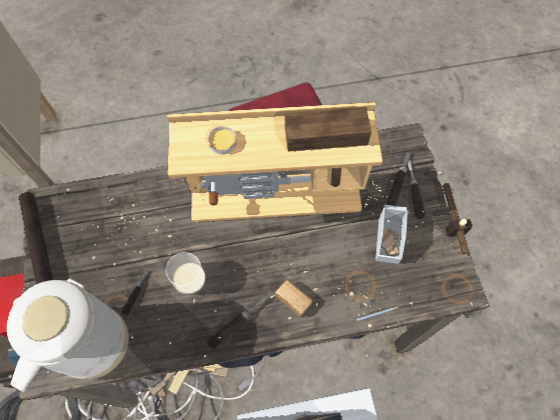

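```bash
python3 - <<'E'
from h import *
W=np.load('top0.npy'); S=np.load('scene0.npy')
def st(n,m): print(n,len(m),np.round(np.nanmin(m,0),3),np.round(np.nanmax(m,0),3)) if len(m) else print(n,0)
A=np.concatenate([W.reshape(-1,3),S.reshape(-1,3)]); A=A[~np.isnan(A).any(1)]
T=W.reshape(-1,3);T=T[~np.isnan(T).any(1)]
jug=A[(A[:,2]>.05)&(A[:,1]>.3)&(A[:,0]>-.1)&(A[:,0]<.8)&(A[:,1]<.9)]; st('jug',jug)
sh=T[(abs(T[:,2]-.318)<.012)&(T[:,0]>.5)]; st('shelf',sh)
r=cv2.minAreaRect(sh[:,:2].astype(np.float32)); print(r, np.round(cv2.boxPoints(r),3).tolist())
ft=T[(abs(T[:,2]-.018)<.006)&(T[:,0]>.55)&(T[:,0]<.68)&(abs(T[:,1]+.03)<.18)]; st('foot',ft)
# shelf front edge line: per y-bin min x
for nm,P in (('shelf',sh),('foot',ft)):
    ys=np.arange(-.2,.15,.02); pts=[(y,np.percentile(P[abs(P[:,1]-y)<.01][:,0],2)) for y in ys if (abs(P[:,1]-y)<.01).sum()>10]
    pts=np.array(pts); print(nm,np.polyfit(pts[:,0],pts[:,1],1), np.round(pts[:,1],3))
top=A[(A[:,2]>.33)&(A[:,0]>.5)&(A[:,0]<.9)]; st('boxtop',top)
b=A[(A[:,2]>.012)&(A[:,2]<.12)&(abs(A[:,0]-.52)<.11)&(abs(A[:,1]+.31)<.09)]; st('bin',b)
bw=b[b[:,2]>.03]; r=cv2.minAreaRect(bw[:,:2].astype(np.float32)); print('bin',r,np.round(cv2.boxPoints(r),3).tolist())
hi=b[b[:,2]>.069];r=cv2.minAreaRect(hi[:,:2].astype(np.float32)); print('bin rim',r,np.round(cv2.boxPoints(r),3).tolist())
im=cv2.imread('pics/top0.png'); a=cv2.resize(im[150:290,180:420],None,fx=3.3,fy=3.3,interpolation=cv2.INTER_CUBIC); cv2.imwrite('pics/topc.png',a)
E
```

```text
jug 17093 [0.255 0.386 0.05 ] [0.458 0.65  0.291]
shelf 8945 [ 0.568 -0.267  0.306] [0.76  0.204 0.33 ]
((0.6641886234283447, -0.030360326170921326), (0.46082112193107605, 0.13891781866550446), 82.64615631103516) [[0.5659999847412109, -0.25], [0.7039999961853027, -0.2680000066757202], [0.7630000114440918, 0.1889999955892563], [0.625, 0.2070000022649765]]
foot 2478 [ 0.599 -0.21   0.012] [0.68  0.15  0.024]
shelf [0.12826569 0.60015438] [0.575 0.577 0.579 0.583 0.585 0.587 0.59  0.592 0.595 0.598 0.6   0.603
 0.606 0.608 0.61  0.613 0.615 0.618]
foot [0.1227995  0.62525583] [0.6   0.604 0.605 0.609 0.61  0.614 0.616 0.617 0.621 0.621 0.626 0.628
 0.63  0.633 0.634 0.638 0.64  0.643]
boxtop 8152 [ 0.612 -0.267  0.33 ] [0.766 1.402 0.373]
bin 4490 [ 0.431 -0.4    0.012] [ 0.63 -0.22  0.08]
bin ((0.5270121097564697, -0.324049174785614), (0.09589725732803345, 0.20367319881916046), 52.36568069458008) [[0.4169999957084656, -0.30000001192092896], [0.578000009059906, -0.42399999499320984], [0.6370000243186951, -0.3479999899864197], [0.47600001096725464, -0.2240000069141388]]
bin rim ((0.5184579491615295, -0.3107975125312805), (0.06280110031366348, 0.09705788642168045), 69.89148712158203) [[0.4620000123977661, -0.3240000009536743], [0.5529999732971191, -0.3569999933242798], [0.574999988079071, -0.2980000078678131], [0.48399999737739563, -0.26499998569488525]]
```

View pics/topc.png

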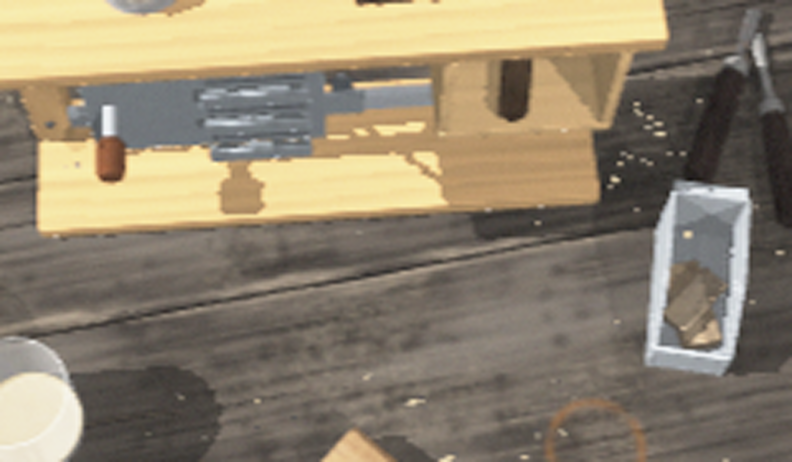

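Emit:
play_rows(targets=[[[0,0,-0.06,0],[0,0,-0.12,0],[0,0,-0.16,0],[0.03,0.04,-0.16,0],[0.06,0.08,-0.16,0]]])

```text
t: 1.92
eef_pos: [0.1964, 0.5641, 0.5646]
ee_rot: [-3.141, 0.0, -0.233]
force: [0.9, -0.1, -0.3]
width: 0.0877
```

Emit:
play_rows(targets=[[[0.035,0.045,0,0],[0.07,0.09,0,0],[0.105,0.135,0,0],[0.14,0.18,0,0],[0.175,0.225,0,0]]])

```text
t: 2.55
eef_pos: [0.3146, 0.3034, 0.565]
ee_rot: [-3.141, -0.0, -0.233]
force: [1.4, -0.1, 0.5]
width: 0.0879
```

Emit:
play_rows(targets=[[[0.035,0.045,0,-2],[0.07,0.09,0,-4],[0.105,0.135,0,-6],[0.14,0.18,0,-6],[0.175,0.225,0,-6]]])

```text
t: 3.18
eef_pos: [0.4325, 0.044, 0.5652]
ee_rot: [-3.141, -0.001, -0.129]
force: [1.4, 1.2, 0.1]
width: 0.0878
```

```bash
python3 - <<'E'
from h import *
s=arm.get_state(); print({k:np.round(v,3) for k,v in s.items()})
E
```

```text
{'t': np.float64(3.175), 'q': array([ 0.558, -0.121, -0.188,  0.   , -1.503,  0.884]), 'qd': array([-1.17e+00,  2.35e-01,  1.90e-01,  1.00e-03,  4.40e-02,  1.16e+00]), 'joint_efforts': array([  6.787, -24.923,  29.997,   7.306,  -0.232,  -1.936]), 'eef_pos': array([0.433, 0.044, 0.565]), 'ee_rot': array([-3.141e+00, -1.000e-03, -1.290e-01]), 'force': array([1.373, 1.203, 0.092]), 'moment': array([ 0.131, -0.192,  0.01 ]), 'width': np.float64(0.088)}
```

Emit:
play_rows(targets=[[[0.04,0.03,-0.04,0],[0.08,0.05,-0.08,0],[0.13,0.05,-0.12,0],[0.18,0.05,-0.15,0],[0.24,0.05,-0.15,0]]])

```text
t: 3.8
eef_pos: [0.6642, -0.0355, 0.7186]
ee_rot: [-3.14, -0.006, -0.13]
force: [-0.2, 0.8, 0.4]
width: 0.0875
```

Emit:
play_rows(targets=[[[0.06,0,0,0],[0.12,0,0,0],[0.18,0,0,0],[0.24,0,0,0],[0.3,0,0,0]]])

```text
t: 4.42
eef_pos: [0.8462, -0.0609, 0.6609]
ee_rot: [3.138, -0.041, -0.129]
force: [-0.4, -0.5, 0.7]
width: 0.0879
```

```bash
python3 - <<'E'
from h import *
s=arm.get_state(); print({k:np.round(v,3) for k,v in s.items()})
E
```

```text
{'t': np.float64(4.425), 'q': array([ 0.16 ,  0.754,  1.25 ,  0.017, -2.029,  1.289]), 'qd': array([-0.04 ,  0.11 ,  0.028,  0.014,  0.177,  0.04 ]), 'joint_efforts': array([ 1.2700e-01, -8.1115e+01,  2.6153e+01,  6.1850e+00,  7.9000e-02,
       -4.3000e-02]), 'eef_pos': array([ 0.846, -0.061,  0.661]), 'ee_rot': array([ 3.138, -0.041, -0.129]), 'force': array([-0.396, -0.52 ,  0.69 ]), 'moment': array([0.024, 0.158, 0.015]), 'width': np.float64(0.088)}
```

Emit:
play_rows(targets=[[[0.06,0,0,0],[0.12,0,0,0],[0.18,0,0,0],[0.24,0,0,0],[0.3,0,0,0]]])

```text
t: 5.05
eef_pos: [0.9069, -0.0731, 0.5916]
ee_rot: [3.136, -0.091, -0.129]
force: [0.3, 1.1, 0.3]
width: 0.0876
```

```bash
python3 - <<'E'
from h import *
s=arm.get_state(); print({k:np.round(v,3) for k,v in s.items()})
E
```

```text
{'t': np.float64(5.05), 'q': array([ 0.139,  0.84 ,  1.251,  0.031, -1.895,  1.315]), 'qd': array([-0.025,  0.112, -0.001, -0.003,  0.117,  0.022]), 'joint_efforts': array([ 1.0000e-01, -9.0946e+01,  2.8883e+01,  6.8330e+00,  1.8300e-01,
       -3.9000e-02]), 'eef_pos': array([ 0.907, -0.073,  0.592]), 'ee_rot': array([ 3.136, -0.091, -0.129]), 'force': array([0.302, 1.131, 0.296]), 'moment': array([0.055, 0.329, 0.006]), 'width': np.float64(0.088)}
```

Emit:
play_rows(targets=[[[-0.05,0,-0.03,0],[-0.1,0,-0.06,0],[-0.15,0,-0.06,0],[-0.2,0,-0.06,0],[-0.25,0,-0.06,0]]])

```text
t: 5.68
eef_pos: [0.6523, -0.04, 0.6291]
ee_rot: [3.136, -0.092, -0.129]
force: [1.0, 1.3, 0.7]
width: 0.0876
```

```bash
python3 - <<'E'
from h import *
s=arm.get_state(); print({k:np.round(v,3) for k,v in s.items()})
E
```

```text
{'t': np.float64(5.675), 'q': array([ 0.249,  0.242,  0.324,  0.039, -1.569,  1.194]), 'qd': array([ 0.226, -0.754, -1.113,  0.022,  0.361, -0.236]), 'joint_efforts': array([ -2.759, -45.917,  33.61 ,   7.167,  -0.232,   0.407]), 'eef_pos': array([ 0.652, -0.04 ,  0.629]), 'ee_rot': array([ 3.136, -0.092, -0.129]), 'force': array([0.985, 1.342, 0.676]), 'moment': array([ 0.123,  0.288, -0.008]), 'width': np.float64(0.088)}
```

Emit:
play_rows(targets=[[[0.04,0,-0.03,0],[0.09,0,-0.06,0],[0.14,0,-0.1,0],[0.19,0,-0.14,0],[0.24,0,-0.18,0]]])

```text
t: 6.3
eef_pos: [0.7929, -0.0572, 0.7428]
ee_rot: [3.128, -0.12, -0.127]
force: [1.8, 0.3, -1.6]
width: 0.0877
```

Emit:
play_rows(targets=[[[0.045,0,-0.04,0],[0.09,0,-0.08,0],[0.135,0,-0.12,0],[0.18,0,-0.16,0],[0.225,0,-0.2,0]]])

```text
t: 6.92
eef_pos: [0.7756, -0.0586, 0.7763]
ee_rot: [3.128, -0.184, -0.128]
force: [-0.4, -0.6, -0.4]
width: 0.0876
```

```bash
python3 - <<'E'
from h import *
s=arm.get_state(); print({k:np.round(v,3) for k,v in s.items() if k in('t','q','eef_pos','ee_rot')})
E
```

```text
{'t': np.float64(6.925), 'q': array([ 0.192,  0.622,  1.252,  0.079, -2.029,  1.291]), 'eef_pos': array([ 0.776, -0.059,  0.776]), 'ee_rot': array([ 3.128, -0.184, -0.128])}
```

Emit:
play_rows(targets=[[[0.055,0,-0.025,0],[0.11,0,-0.05,0],[0.165,0,-0.075,0],[0.22,0,-0.1,0],[0.275,0,-0.125,0]]])

```text
t: 7.55
eef_pos: [0.7978, -0.0632, 0.7659]
ee_rot: [3.123, -0.231, -0.127]
force: [-0.2, -0.3, 0.1]
width: 0.0875
```

Emit:
play_rows(targets=[[[0.055,0,-0.02,0],[0.11,0,-0.04,0],[0.165,0,-0.06,0],[0.22,0,-0.08,0],[0.275,0,-0.1,0]]])

```text
t: 8.18
eef_pos: [0.8214, -0.0673, 0.7549]
ee_rot: [3.118, -0.281, -0.126]
force: [-0.5, -0.1, 0.1]
width: 0.0877
```

Emit:
play_rows(targets=[[[0.06,0,-0.01,0],[0.12,0,-0.02,0],[0.18,0,-0.03,0],[0.24,0,-0.04,0],[0.3,0,-0.05,0]]])

```text
t: 8.8
eef_pos: [0.8594, -0.0733, 0.728]
ee_rot: [3.114, -0.332, -0.125]
force: [0.7, -0.3, -0.1]
width: 0.0876
```

```bash
python3 - <<'E'
from h import *
s=arm.get_state(); print({k:np.round(v,3) for k,v in s.items() if k in('t','q','eef_pos','ee_rot')})
E
```

```text
{'t': np.float64(8.8), 'q': array([ 0.166,  0.706,  1.251,  0.124, -1.802,  1.323]), 'eef_pos': array([ 0.859, -0.073,  0.728]), 'ee_rot': array([ 3.114, -0.332, -0.125])}
```

Emit:
play_rows(targets=[[[0.055,-0.02,-0.01,0],[0.11,-0.04,-0.02,0],[0.165,-0.06,-0.03,0],[0.22,-0.08,-0.04,0],[0.275,-0.1,-0.05,0]]])

```text
t: 9.43
eef_pos: [0.8911, -0.0201, 0.7108]
ee_rot: [3.112, -0.384, -0.123]
force: [1.0, -0.4, -0.3]
width: 0.0877
```

Emit:
play_rows(targets=[[[0.055,-0.02,-0.015,0],[0.11,-0.04,-0.03,0],[0.165,-0.06,-0.045,0],[0.22,-0.08,-0.06,0],[0.275,-0.1,-0.075,0]]])

```text
t: 10.05
eef_pos: [0.9045, 0.026, 0.7114]
ee_rot: [3.112, -0.437, -0.121]
force: [0.4, -0.3, 0.3]
width: 0.0875
```

Emit:
play_rows(targets=[[[0.06,0,-0.015,0],[0.12,0,-0.03,0],[0.18,0,-0.045,0],[0.24,0,-0.06,0],[0.3,0,-0.075,0]]])

```text
t: 10.68
eef_pos: [0.9114, 0.0097, 0.7206]
ee_rot: [3.112, -0.491, -0.12]
force: [-0.1, -0.0, -0.6]
width: 0.0876
```

```bash
python3 - <<'E'
from h import *
s=arm.get_state(); print({k:np.round(v,3) for k,v in s.items() if k in('t','q','eef_pos','ee_rot')})
E
```

```text
{'t': np.float64(10.675), 'q': array([ 0.264,  0.749,  1.251,  0.206, -1.621,  1.237]), 'eef_pos': array([0.911, 0.01 , 0.721]), 'ee_rot': array([ 3.112, -0.491, -0.12 ])}
```

Lateral slides freely; the roll residue (1.7°) is harmless. Two more ratchets, then back.

Emit:
play_rows(targets=[[[0.06,0.005,-0.015,0],[0.12,0.01,-0.03,0],[0.18,0.015,-0.045,0],[0.24,0.02,-0.06,0],[0.3,0.025,-0.075,0]]])

```text
t: 11.3
eef_pos: [0.9124, -0.0163, 0.7363]
ee_rot: [3.11, -0.545, -0.117]
force: [0.2, -1.2, 1.3]
width: 0.0878
```

Emit:
play_rows(targets=[[[0.06,0.005,-0.015,0],[0.12,0.01,-0.03,0],[0.18,0.015,-0.045,0],[0.24,0.02,-0.06,0],[0.3,0.025,-0.075,0]]])

```text
t: 11.92
eef_pos: [0.9088, -0.0373, 0.7565]
ee_rot: [3.107, -0.6, -0.115]
force: [-0.1, 0.3, 1.2]
width: 0.0875
```

```bash
cat >> h.py <<'E'
EX=np.array([.9922,-.1245,0]); EY=np.array([.1245,.9922,0]); RO=np.array([.685,-.033,0])
def rack(p): d=np.array(p)-RO; return np.stack([d@EX,d@EY,d[...,2]],-1)
def unrack(r): return RO+r[0]*EX+r[1]*EY+np.array([0,0,r[2]])
def grasp(s): return np.array(s['eef_pos'])+.159*rot(s['ee_rot'])[:,2]
def to(gw): # tool shift so that grasp point reaches world gw
    s=arm.get_state(); return np.round(rot(s['ee_rot']).T@(np.array(gw)-grasp(s)),4)
E
python3 - <<'E'
from h import *
s=arm.get_state(); print({k:np.round(v,3) for k,v in s.items() if k in('t','q','eef_pos','ee_rot')}); print(np.round(rot(s['ee_rot']),3))
print('to over bin', to([.48,-.295,.25]))
# carrier features in top cloud
W=np.load('top0.npy'); im=cv2.imread('pics/top0.png')
Q=rack(W)
hsv=cv2.cvtColor(im,cv2.COLOR_BGR2HSV)
m=(Q[...,0]>-.08)&(Q[...,0]<.02)&(abs(Q[...,1])<.2)&(Q[...,2]>.06)&(Q[...,2]<.2)
red=m&(hsv[...,1]>110)&(hsv[...,2]<190)&(Q[...,2]>.085)&(Q[...,2]<.125)&(Q[...,0]<-.02)
P=Q[red]; print('knob',len(P),np.round(np.min(P,0),3),np.round(np.max(P,0),3),np.round(np.median(P,0),3))
g=m&(hsv[...,1]<70)&(Q[...,1]<.2)
P=Q[g]; print('grey',len(P),np.round(np.percentile(P,[1,99],0),3))
for z in (.04,.0875,.135):
    p=P[(abs(P[:,2]-z)<.008)&(P[:,0]<-.009)]; print(z,len(p), np.round(np.percentile(p,[3,50,97],0),3).tolist() if len(p) else '')
E
```

```text
{'t': np.float64(11.925), 'q': array([ 0.215,  0.72 ,  1.25 ,  0.218, -1.538,  1.286]), 'eef_pos': array([ 0.909, -0.037,  0.757]), 'ee_rot': array([ 3.107, -0.6  , -0.115])}
[[ 0.82  -0.135  0.556]
 [-0.095 -0.99  -0.1  ]
 [ 0.564  0.029 -0.825]]
to over bin [-0.613   0.2982  0.0461]
knob 98 [-0.061  0.149  0.092] [-0.03   0.168  0.115] [-0.049  0.158  0.109]
grey 1270 [[-0.023 -0.037  0.062]
 [ 0.011  0.177  0.139]]
0.04 0 
0.0875 72 [[-0.015, 0.007, 0.08], [-0.013, 0.043, 0.085], [-0.01, 0.083, 0.09]]
0.135 75 [[-0.015, 0.006, 0.127], [-0.012, 0.046, 0.132], [-0.01, 0.084, 0.137]]
```

Emit:
play_rows(targets=[[[-0.041,0.025,-0.027,0],[-0.082,0.05,-0.054,0],[-0.123,0.075,-0.081,0],[-0.164,0.1,-0.108,0],[-0.205,0.125,-0.135,0]]])

```text
t: 12.55
eef_pos: [0.6459, -0.1289, 0.7565]
ee_rot: [3.107, -0.601, -0.116]
force: [0.1, 0.8, 0.2]
width: 0.0878
```

Emit:
play_rows(targets=[[[-0.05,0.022,0.015,0],[-0.1,0.044,0.03,0],[-0.15,0.066,0.045,0],[-0.2,0.088,0.07,0],[-0.25,0.11,0.1,0]]])

```text
t: 13.18
eef_pos: [0.4829, -0.2237, 0.5348]
ee_rot: [3.107, -0.602, -0.115]
force: [1.2, -0.1, -0.4]
width: 0.0875
```

Emit:
play_rows(targets=[[[-0.04,0.015,0.025,0],[-0.08,0.03,0.05,0],[-0.12,0.05,0.07,0],[-0.145,0.06,0.08,0]]])

```text
t: 13.68
eef_pos: [0.4005, -0.2773, 0.3874]
ee_rot: [3.107, -0.598, -0.117]
force: [0.2, 0.1, -0.1]
width: 0.0875
```

```bash
python3 - <<'E'
from h import *
s=arm.get_state(); print({k:np.round(v,3) for k,v in s.items() if k in('t','q','eef_pos','ee_rot')}); print('grasp',np.round(grasp(s),3))
im,d=cams.grab_frame('wrist'); W=cloud('wrist',d); np.save('w1.npy',W); save('w1.png',im)
print(finder.find_in('wrist','bin_grip')[:1])
m=finder.masks_of('wrist','bin_grip')[0]['mask']; P=W[m]; P=P[~np.isnan(P).any(1)]
for lo,hi in((.066,.09),(.03,.066)):
    p=P[(P[:,2]>lo)&(P[:,2]<hi)]; r=cv2.minAreaRect(p[:,:2].astype(np.float32)); print(lo,len(p),r,np.round(cv2.boxPoints(r),3).tolist())
E
```

```text
{'t': np.float64(13.675), 'q': array([-0.209, -0.095, -0.634, -0.042, -0.432,  1.686]), 'eef_pos': array([ 0.401, -0.277,  0.387]), 'ee_rot': array([ 3.107, -0.598, -0.117])}
grasp [ 0.489 -0.293  0.256]
[{'xyz': [0.5509, -0.3161, 0.0397], 'score': 0.89}]
0.066 771 ((0.5191442370414734, -0.31072133779525757), (0.05940860137343407, 0.09178558737039566), 70.8848876953125) [[0.4659999907016754, -0.3240000009536743], [0.5529999732971191, -0.3540000021457672], [0.5720000267028809, -0.2980000078678131], [0.4860000014305115, -0.2680000066757202]]
0.03 654 ((0.507642388343811, -0.30638885498046875), (0.059552520513534546, 0.09300731122493744), 70.29975891113281) [[0.45399999618530273, -0.3190000057220459], [0.5410000085830688, -0.3499999940395355], [0.5609999895095825, -0.2939999997615814], [0.4740000069141388, -0.2630000114440918]]
```

View pics/w1.png

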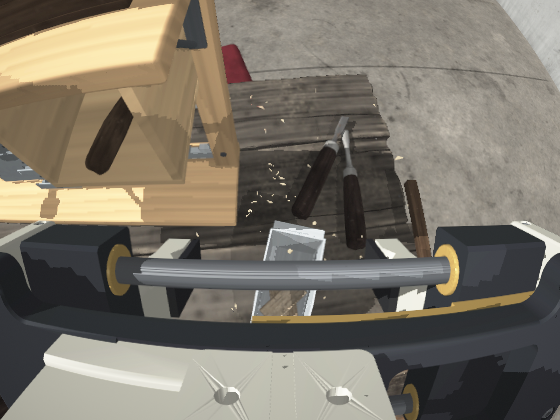

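```bash
python3 - <<'E'
from h import *
print(to([.5,-.3045,.12]),to([.5,-.3045,.054]))
E
```

```text
[-0.0683  0.0058  0.1203] [-0.1055  0.004   0.1747]
```

Emit:
play_rows(targets=[[[-0.03,0.003,0.05,0],[-0.06,0.006,0.1,0],[-0.069,0.006,0.12,0],[-0.09,0.005,0.15,0],[-0.1055,0.004,0.1745,0]]])

```text
t: 14.45
eef_pos: [0.4143, -0.2879, 0.1856]
ee_rot: [3.106, -0.602, -0.113]
force: [-0.7, -0.2, -0.2]
width: 0.0877
```

Emit:
play_rows(targets=[[[0,0,0,0],[0,0,0,0],[0,0,0,0],[0,0,0,0]]], grip=150, newtons=15)

```text
t: 14.95
eef_pos: [0.4129, -0.2883, 0.1872]
ee_rot: [3.105, -0.603, -0.114]
force: [-0.7, 0.0, 5.6]
width: 0.0666
```

Emit:
play_rows(targets=[[[0,0,0,0],[0,0,0,0],[0,0,0,0]]], grip=150, newtons=40)

```text
t: 15.32
eef_pos: [0.4129, -0.2885, 0.1872]
ee_rot: [3.105, -0.603, -0.114]
force: [-2.4, 1.5, 6.8]
width: 0.0654
```

```bash
python3 - <<'E'
from h import *
s=arm.get_state(); print({k:np.round(v,3) for k,v in s.items() if k in('t','force','width','eef_pos','ee_rot')}); print('grasp',np.round(grasp(s),3))
im,d=cams.grab_frame('top'); save('t2.png',cv2.resize(im[150:290,290:490],None,fx=3,fy=3)) 
im,d=cams.grab_frame('wrist'); W=cloud('wrist',d); np.save('w2.npy',W); save('w2.png',im)
m=finder.masks_of('wrist','bin_grip')[0]['mask']; P=W[m]; P=P[~np.isnan(P).any(1)]
p=P[(P[:,2]>.066)&(P[:,2]<.09)]; r=cv2.minAreaRect(p[:,:2].astype(np.float32)); print(len(p),r,np.round(cv2.boxPoints(r),3).tolist())
E
```

```text
{'t': np.float64(15.325), 'eef_pos': array([ 0.413, -0.288,  0.187]), 'ee_rot': array([ 3.105, -0.603, -0.114]), 'force': array([-2.373,  1.537,  6.759]), 'width': np.float64(0.065)}
grasp [ 0.502 -0.304  0.056]
5215 ((0.5211466550827026, -0.31125110387802124), (0.0623607411980629, 0.09448081254959106), 71.34245300292969) [[0.4659999907016754, -0.32600000500679016], [0.5559999942779541, -0.35600000619888306], [0.5759999752044678, -0.296999990940094], [0.4860000014305115, -0.2669999897480011]]
```

View pics/w2.png

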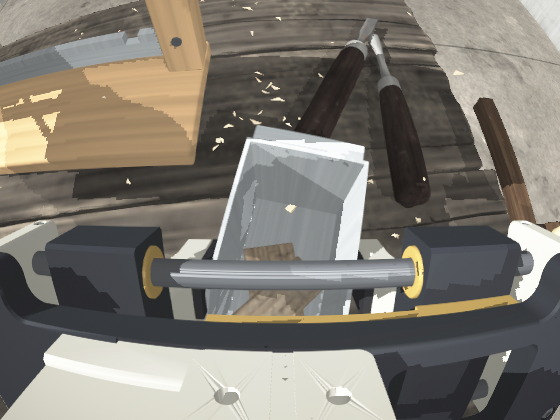

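Emit:
play_rows(targets=[[[0.003,0,-0.004,0],[0.003,0,-0.004,-5],[0.003,0,-0.004,-10],[0.003,0,-0.004,-13.5],[0.003,0,-0.004,-13.5]]])

```text
t: 16.1
eef_pos: [0.4125, -0.2878, 0.191]
ee_rot: [2.951, -0.573, 0.166]
force: [-1.1, 0.1, -0.7]
width: 0.0651
```

Emit:
play_rows(targets=[[[-0.002,0,0.003,0],[-0.002,0,0.003,0],[-0.003,0,0.004,0]]], grip=0)

```text
t: 16.48
eef_pos: [0.4124, -0.2891, 0.1859]
ee_rot: [2.95, -0.573, 0.166]
force: [0.8, -0.0, 0.8]
width: 0.086
```

Emit:
play_rows(targets=[[[0,0,0,0],[0,0,0,5],[0,0,0,10],[0,0,0,13.5]]])

```text
t: 16.98
eef_pos: [0.4124, -0.2891, 0.1859]
ee_rot: [3.108, -0.6, -0.118]
force: [-0.7, 0.1, 0.9]
width: 0.0874
```

```bash
python3 - <<'E'
from h import *
s=arm.get_state(); print({k:np.round(v,3) for k,v in s.items() if k in('t','force','width','eef_pos','ee_rot')}); print('grasp',np.round(grasp(s),3))
im,d=cams.grab_frame('wrist'); W=cloud('wrist',d); np.save('w2.npy',W); save('w3.png',im)
m=finder.masks_of('wrist','bin_grip')[0]['mask']; P=W[m]; P=P[~np.isnan(P).any(1)]
p=P[(P[:,2]>.066)&(P[:,2]<.09)]; r=cv2.minAreaRect(p[:,:2].astype(np.float32)); print(len(p),r,np.round(cv2.boxPoints(r),3).tolist())
E
```

```text
{'t': np.float64(16.975), 'eef_pos': array([ 0.412, -0.289,  0.186]), 'ee_rot': array([ 3.108, -0.6  , -0.118]), 'force': array([-0.723,  0.106,  0.935]), 'width': np.float64(0.087)}
grasp [ 0.501 -0.305  0.055]
5394 ((0.5220465660095215, -0.31304851174354553), (0.06063096597790718, 0.09116716682910919), 82.14051055908203) [[0.4729999899864197, -0.3370000123977661], [0.5630000233650208, -0.3490000069141388], [0.5709999799728394, -0.289000004529953], [0.48100000619888306, -0.2770000100135803]]
```

Emit:
play_rows(targets=[[[0,0.005,0,0],[0,0.005,0,0],[0,0.005,0,0],[0,0.005,0,0],[0,0.005,0,0]]], grip=150, newtons=40)

```text
t: 17.7
eef_pos: [0.4117, -0.2941, 0.1861]
ee_rot: [3.106, -0.6, -0.115]
force: [-2.3, -3.1, 1.6]
width: 0.0603
```

Emit:
play_rows(targets=[[[0.008,0,-0.012,0],[0.022,0,-0.033,0],[0.04,0,-0.06,0],[0.056,0,-0.082,0],[0.062,0,-0.09,0]]])

```text
t: 18.32
eef_pos: [0.4122, -0.2904, 0.296]
ee_rot: [3.106, -0.601, -0.114]
force: [-0.3, 0.4, -1.8]
width: 0.0599
```

```bash
python3 - <<'E'
from h import *
s=arm.get_state(); print({k:np.round(v,3) for k,v in s.items() if k in('t','force','width','eef_pos','ee_rot')}); g=grasp(s);print('grasp',np.round(g,3))
im,d=cams.grab_frame('wrist'); W=cloud('wrist',d); np.save('w4.npy',W); save('w4.png',im)
m=finder.masks_of('wrist','bin_grip')[0]['mask']; P=W[m]; P=P[~np.isnan(P).any(1)]
Q=np.stack([(P-g)@EX,(P-g)@EY,P[:,2]-g[2]],-1)
p=Q[Q[:,2]>.008]; r=cv2.minAreaRect(p[:,:2].astype(np.float32)); print(len(p),r,np.round(cv2.boxPoints(r),3).tolist())
for x0 in (-.01,.01,.03,.05,.06): # rim height along x
    a=p[abs(p[:,0]-x0)<.006]; print(x0,[np.round(np.percentile(a[k][:,2],95),4) for k in (a[:,1]>.015,a[:,1]<-.015) if k.sum()>5])
# next target: in front of louvre, grasp rack coords
for r in ([-.22,.044,.17],[-.0125-.004-.054,.044,.14]): print(r,np.round(unrack(r),3),to(unrack(r)))
E
```

```text
{'t': np.float64(18.325), 'eef_pos': array([ 0.412, -0.29 ,  0.296]), 'ee_rot': array([ 3.106, -0.601, -0.114]), 'force': array([-0.304,  0.429, -1.827]), 'width': np.float64(0.06)}
grasp [ 0.501 -0.306  0.165]
6251 ((0.02375458925962448, 0.0005949735641479492), (0.060422759503126144, 0.08871277421712875), 89.26681518554688) [[-0.020999999716877937, -0.028999999165534973], [0.06800000369548798, -0.029999999329447746], [0.06800000369548798, 0.029999999329447746], [-0.019999999552965164, 0.03099999949336052]]
-0.01 [np.float64(0.0215), np.float64(0.0221)]
0.01 [np.float64(0.0216), np.float64(0.0222)]
0.03 [np.float64(0.0218), np.float64(0.0224)]
0.05 [np.float64(0.0215), np.float64(0.0221)]
0.06 [np.float64(0.0214), np.float64(0.0218)]
[-0.22, 0.044, 0.17] [0.472 0.038 0.17 ] [-0.0531 -0.3372 -0.0548]
[-0.07050000000000001, 0.044, 0.14] [0.621 0.019 0.14 ] [ 0.0533 -0.3395  0.0544]
```

View pics/w4.png

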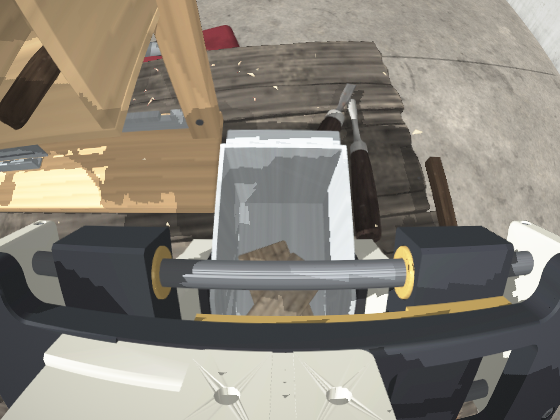

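Emit:
play_rows(targets=[[[-0.012,-0.025,-0.013,0],[-0.03,-0.075,-0.03,0],[-0.04,-0.13,-0.045,0],[-0.046,-0.185,-0.055,0],[-0.046,-0.24,-0.06,0]]])

```text
t: 19.05
eef_pos: [0.3972, -0.1216, 0.3587]
ee_rot: [3.138, -0.553, -0.118]
force: [1.0, 0.9, -3.5]
width: 0.06
```

Emit:
play_rows(targets=[[[0,-0.05,0,0],[0,-0.08,0,0],[0,-0.096,0,0],[0,-0.096,0,0]]])

```text
t: 19.55
eef_pos: [0.4179, -0.0297, 0.3713]
ee_rot: [-3.141, -0.533, -0.114]
force: [-0.2, 0.5, -3.0]
width: 0.0601
```

```bash
python3 - <<'E'
from h import *
s=arm.get_state(); print({k:np.round(v,3) for k,v in s.items() if k in('t','force','width','eef_pos','ee_rot')}); g=grasp(s);print('grasp',np.round(g,3),'rack',np.round(rack(g),4))
im,d=cams.grab_frame('wrist'); W=cloud('wrist',d); np.save('w5.npy',W); save('w5.png',im)
Q=rack(W); print(finder.find_in('wrist','louvre')[:1])
hsv=cv2.cvtColor(im,cv2.COLOR_RGB2HSV)
v=~np.isnan(Q).any(-1)
sel=v&(Q[...,0]>-.03)&(Q[...,0]<.03)&(Q[...,1]>-.05)&(Q[...,1]<.2)&(Q[...,2]>.05)&(Q[...,2]<.2)
P=Q[sel]; print(len(P))
for z in np.arange(.08,.175,.005):
    p=P[(abs(P[:,2]-z)<.0025)&(abs(P[:,1]-.045)<.03)]
    if len(p)>5: print(round(z,3),len(p),np.round(np.percentile(p[:,0],[5,50,95]),4))
p=P[(P[:,0]<-.009)&(abs(P[:,2]-.13)<.006)]; print('tongue y',np.round(np.percentile(p,[2,50,98],0),3).tolist() if len(p) else 0)
k=P=Q[v&(hsv[...,1]>110)&(Q[...,0]>-.08)&(Q[...,0]<-.02)&(Q[...,1]>.1)&(Q[...,1]<.2)&(Q[...,2]>.085)&(Q[...,2]<.125)]
print('knob',len(k),np.round(np.percentile(k,[2,50,98],0),3).tolist() if len(k) else 0)
E
```

```text
{'t': np.float64(19.55), 'eef_pos': array([ 0.418, -0.03 ,  0.371]), 'ee_rot': array([-3.141, -0.533, -0.114]), 'force': array([-0.181,  0.492, -3.019]), 'width': np.float64(0.06)}
grasp [ 0.498 -0.039  0.234] rack [-0.1846 -0.029   0.2344]
[{'xyz': [0.6954, 0.041, 0.1192], 'score': 0.66}]
14008
0.08 232 [-0.0129 -0.0051  0.0034]
0.085 310 [-0.013  -0.0102  0.0031]
0.09 194 [-0.0125  0.0023  0.0034]
0.095 97 [0.0017 0.0025 0.0034]
0.12 284 [-0.0131 -0.0111  0.0032]
0.125 332 [-0.013  -0.0114  0.0033]
0.13 319 [-0.013  -0.0117  0.0032]
0.135 419 [-0.013  -0.0095  0.0031]
0.14 189 [0.0017 0.0026 0.0035]
0.145 185 [0.0018 0.0026 0.0034]
0.15 286 [0.0016 0.0029 0.0207]
0.155 468 [0.0012 0.0198 0.0267]
0.16 460 [0.0019 0.0089 0.0254]
0.165 249 [0.002  0.0031 0.005 ]
tongue y [[-0.013, 0.005, 0.124], [-0.012, 0.042, 0.131], [-0.01, 0.085, 0.136]]
knob 572 [[-0.059, 0.148, 0.097], [-0.047, 0.154, 0.109], [-0.029, 0.167, 0.113]]
```

View pics/w5.png

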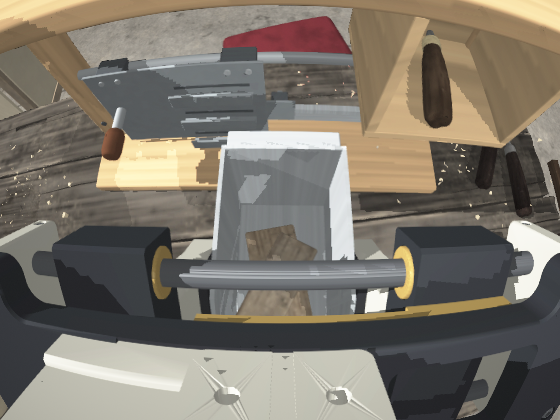

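```bash
cat >> h.py <<'E'
R4=R.from_euler('xyz',[3.106,-.601,-.114]).as_matrix()
LT=R4.T@(.0545*EX+np.array([0,0,.0155])); BT=R4.T@np.stack([EX,EY,[0,0,1]],1)
def lip(s=None):
    s=s or arm.get_state(); return rack(grasp(s)+rot(s['ee_rot'])@LT)
def lipto(r):
    s=arm.get_state(); return np.round(rot(s['ee_rot']).T@(unrack(r)-(grasp(s)+rot(s['ee_rot'])@LT)),4)
E
python3 - <<'E'
from h import *
s=arm.get_state(); print(s['q'].round(3)); print('lip',lip(s).round(4)); B=np.stack([EX,EY,[0,0,1]],1).T@rot(s['ee_rot'])@BT; print(B.round(3))
print(lipto([-.105,.044,.175]), lipto([-.08,.044,.160]))
E
```

```text
[ 0.411 -0.222 -1.017  0.722 -0.397  0.424]
lip [-0.1294 -0.0296  0.2462]
[[ 0.997 -0.016  0.068]
 [ 0.018  0.999 -0.029]
 [-0.068  0.03   0.997]]
[-0.0146 -0.0734  0.0741] [-0.0007 -0.0732  0.0997]
```

Emit:
play_rows(targets=[[[0.02,-0.015,0.012,0],[0.025,-0.045,0.025,0],[0.01,-0.073,0.05,0],[-0.0005,-0.073,0.085,0],[-0.0005,-0.073,0.098,0]]])

```text
t: 20.27
eef_pos: [0.4968, 0.037, 0.315]
ee_rot: [3.139, -0.489, -0.117]
force: [0.0, 0.5, -2.6]
width: 0.0603
```

```bash
python3 - <<'E'
from h import *
s=arm.get_state(); print(s['t'],s['q'].round(3),s['ee_rot'].round(3)); print('lip',lip(s).round(4)); B=np.stack([EX,EY,[0,0,1]],1).T@rot(s['ee_rot'])@BT; print(B.round(3))
g=grasp(s); im,d=cams.grab_frame('wrist'); W=cloud('wrist',d); save('w6.png',im); Q=rack(W); v=~np.isnan(Q).any(-1)
P=Q[v]; L=lip(s)
b=P[(abs(P[:,1]-L[1])<.028)&(P[:,0]<L[0]+.025)&(P[:,0]>L[0]-.03)&(P[:,2]>.13)]
print('lip top z',np.round(np.percentile(b[:,2],[90,98]),4),'rear x',np.round(np.percentile(b[b[:,2]>L[2]-.004][:,0],[50,90,99]),4))
p=P[(P[:,0]<-.009)&(P[:,0]>-.02)&(abs(P[:,2]-.13)<.006)]; print('tongue',np.round(np.percentile(p,[2,50,98],0),4).tolist() if len(p) else 0)
q=P[(P[:,0]<.012)&(P[:,0]>-.02)&(abs(P[:,1]-.045)<.03)&(P[:,2]>.12)&(P[:,2]<.15)]; 
for z in (.124,.128,.132,.136,.14): a=q[abs(q[:,2]-z)<.002]; print(z,len(a),np.round(np.percentile(a[:,0],[5,50,95]),4) if len(a) else '')
print(lipto([-.015,.044,.158]),lipto([-.015,.044,.136]))
E
```

```text
20.275 [ 0.306  0.019 -1.016  1.166 -0.214  0.034] [ 3.139 -0.489 -0.117]
lip [-0.0649  0.0467  0.1839]
[[ 0.994 -0.013  0.113]
 [ 0.016  0.999 -0.026]
 [-0.112  0.028  0.993]]
lip top z [0.1857 0.1878] rear x [-0.0615 -0.0539 -0.0523]
tongue [[-0.0126, 0.006, 0.1243], [-0.0117, 0.0468, 0.1317], [-0.0094, 0.0858, 0.1355]]
0.124 453 [-0.0124  0.0026  0.0038]
0.128 413 [-0.0125 -0.0116  0.0035]
0.132 619 [-0.0123 -0.009   0.0035]
0.136 541 [-0.012   0.0014  0.0037]
0.14 292 [0.0024 0.0031 0.0039]
[0.0318 0.0032 0.0456] [0.0215 0.0031 0.065 ]
```

View pics/w6.png

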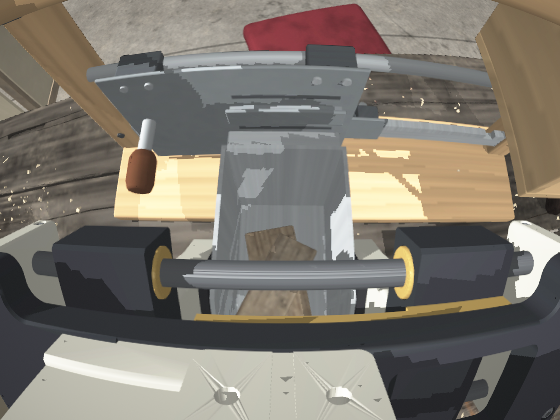

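Emit:
play_rows(targets=[[[0.01,0,0.008,0],[0.022,0.001,0.019,0],[0.033,0.001,0.029,0],[0.0386,0.001,0.034,0],[0.0386,0.001,0.034,0]]])

```text
t: 20.95
eef_pos: [0.5462, 0.0305, 0.3053]
ee_rot: [3.14, -0.492, -0.117]
force: [0.1, 0.7, -2.3]
width: 0.06
```

```bash
cat > st.py <<'E'
from h import *
s=arm.get_state(); print(s['t'],s['q'].round(3),s['ee_rot'].round(3),'F',s['force'].round(1),'w',round(s['width'],4)); print('lip',lip(s).round(4)); B=np.stack([EX,EY,[0,0,1]],1).T@rot(s['ee_rot'])@BT; print(B.round(3).tolist())
for r in ([-.0145,.0455,.157],[-.0145,.0455,.144],[-.0145,.0455,.137]): print(r,lipto(r))
E
python3 st.py
```

```text
20.95 [ 0.183  0.107 -0.959  1.354 -0.145 -0.048] [ 3.14  -0.492 -0.117] F [ 0.1  0.7 -2.3] w 0.06
lip [-0.0147  0.0465  0.1747]
[[0.994, -0.013, 0.109], [0.016, 0.999, -0.027], [-0.109, 0.029, 0.994]]
[-0.0145, 0.0455, 0.157] [-0.0082  0.001   0.0157]
[-0.0145, 0.0455, 0.144] [-0.0144  0.001   0.0271]
[-0.0145, 0.0455, 0.137] [-0.0177  0.001   0.0333]
```

Emit:
play_rows(targets=[[[-0.003,0.001,0.006,0],[-0.007,0.001,0.0135,0],[-0.011,0.001,0.021,0],[-0.0144,0.001,0.0271,0],[-0.0144,0.001,0.0271,0]]])

```text
t: 21.58
eef_pos: [0.5497, 0.0324, 0.286]
ee_rot: [3.135, -0.475, -0.114]
force: [0.1, -0.7, -2.5]
width: 0.0598
```

```bash
python3 st.py; python3 - <<'E'
from h import *
im,d=cams.grab_frame('wrist'); save('w7.png',cv2.resize(im[60:260,60:460],None,fx=2,fy=2))
E
```

```text
21.575 [ 0.056  0.14  -0.971  1.666 -0.084 -0.247] [ 3.135 -0.475 -0.114] F [ 0.1 -0.7 -2.5] w 0.0598
lip [-0.0137  0.0483  0.1531]
[[0.992, -0.013, 0.126], [0.016, 1.0, -0.023], [-0.126, 0.025, 0.992]]
[-0.0145, 0.0455, 0.157] [ 0.001   0.0028 -0.0039]
[-0.0145, 0.0455, 0.144] [-0.0049  0.0027  0.0077]
[-0.0145, 0.0455, 0.137] [-0.0081  0.0027  0.0139]
```

View pics/w7.png

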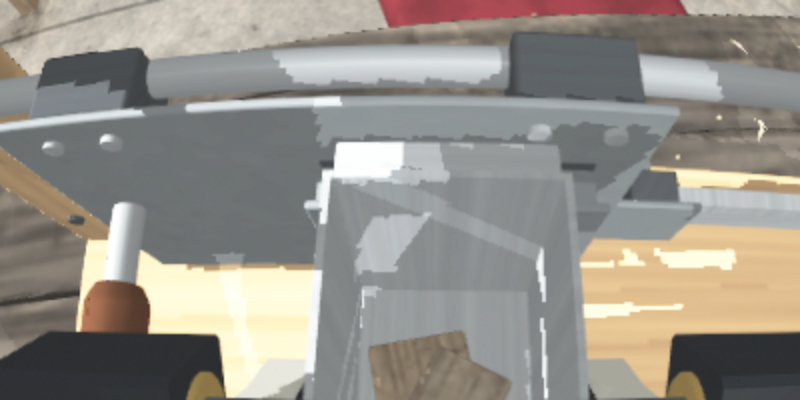

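Emit:
play_rows(targets=[[[-0.003,0.0,0.004,0],[-0.005,0.0,0.008,0],[-0.005,0.0,0.008,0]]])

```text
t: 22.0
eef_pos: [0.5507, 0.0325, 0.2814]
ee_rot: [3.134, -0.467, -0.116]
force: [0.4, -0.6, -2.9]
width: 0.06
```

```bash
python3 st.py
```

```text
22.0 [ 0.057  0.149 -0.97   1.666 -0.086 -0.25 ] [ 3.134 -0.467 -0.116] F [ 0.4 -0.6 -2.9] w 0.06
lip [-0.0137  0.0481  0.1475]
[[0.991, -0.01, 0.134], [0.013, 1.0, -0.022], [-0.134, 0.023, 0.991]]
[-0.0145, 0.0455, 0.157] [ 0.0036  0.0026 -0.0088]
[-0.0145, 0.0455, 0.144] [-0.0023  0.0025  0.0028]
[-0.0145, 0.0455, 0.137] [-0.0055  0.0025  0.009 ]
```

Emit:
play_rows(targets=[[[-0.003,0.0,0.005,0],[-0.006,0.0,0.01,0],[-0.006,0.0,0.01,0]]])

```text
t: 22.38
eef_pos: [0.5518, 0.0334, 0.2757]
ee_rot: [3.132, -0.457, -0.116]
force: [-2.9, 0.3, -1.9]
width: 0.0597
```

```bash
python3 st.py
```

```text
22.375 [ 0.059  0.16  -0.97   1.666 -0.087 -0.253] [ 3.132 -0.457 -0.116] F [-2.9  0.3 -1.9] w 0.0597
lip [-0.0141  0.0487  0.1405]
[[0.99, -0.009, 0.144], [0.012, 1.0, -0.02], [-0.143, 0.021, 0.989]]
[-0.0145, 0.0455, 0.157] [ 0.0069  0.0034 -0.015 ]
[-0.0145, 0.0455, 0.144] [ 0.0011  0.0032 -0.0033]
[-0.0145, 0.0455, 0.137] [-0.0019  0.0032  0.003 ]
```

Emit:
play_rows(targets=[[[-0.003,0.0,0.002,0],[-0.004,0.0,0.004,0],[-0.004,0.0,0.004,0]]])

```text
t: 22.75
eef_pos: [0.5514, 0.0339, 0.2735]
ee_rot: [3.131, -0.453, -0.117]
force: [0.4, -0.1, -3.4]
width: 0.0599
```

```bash
python3 st.py;  python3 - <<'E'
from h import *
im,d=cams.grab_frame('wrist'); save('w8.png',cv2.resize(im[60:260,60:460],None,fx=2,fy=2))
im,d=cams.grab_frame('scene'); save('s8.png',cv2.resize(im[100:320,200:440],None,fx=2.7,fy=2.7))
E
```

```text
22.75 [ 0.06   0.163 -0.971  1.666 -0.089 -0.255] [ 3.131 -0.453 -0.117] F [ 0.4 -0.1 -3.4] w 0.0599
lip [-0.015   0.0488  0.1379]
[[0.989, -0.008, 0.147], [0.011, 1.0, -0.019], [-0.147, 0.02, 0.989]]
[-0.0145, 0.0455, 0.157] [ 0.0088  0.0035 -0.0169]
[-0.0145, 0.0455, 0.144] [ 0.0031  0.0034 -0.0052]
[-0.0145, 0.0455, 0.137] [0.     0.0033 0.0011]
```

View pics/w8.png

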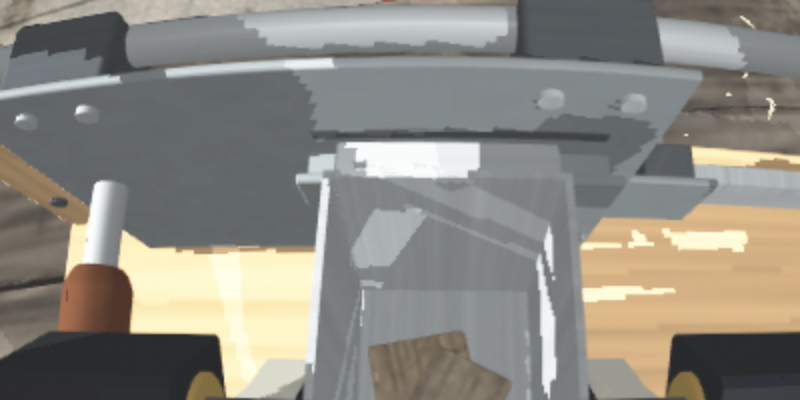

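Emit:
play_rows(targets=[[[0,0,0,0],[0,0,0,0]]], grip=100, newtons=3)

```text
t: 23.1
eef_pos: [0.5513, 0.0339, 0.2736]
ee_rot: [3.131, -0.454, -0.117]
force: [-0.1, 0.1, -3.3]
width: 0.0606
```

Emit:
play_rows(targets=[[[0,0,0,0],[0,0,0,0],[0,0,0,0]]], grip=0)

```text
t: 23.48
eef_pos: [0.5514, 0.0339, 0.2739]
ee_rot: [3.131, -0.454, -0.117]
force: [1.1, 0.8, 0.7]
width: 0.084
```

```bash
python3 st.py;  python3 - <<'E'
from h import *
im,d=cams.grab_frame('wrist'); save('w9.png',cv2.resize(im[60:260,60:460],None,fx=2,fy=2)); W=cloud('wrist',d); Q=rack(W); Q=Q[~np.isnan(Q).any(-1)]
b=Q[(Q[:,0]>-.14)&(Q[:,0]<.0)&(abs(Q[:,1]-.047)<.034)&(Q[:,2]>.12)]
for x in (-.09,-.07,-.05,-.03,-.02,-.012,-.006): a=b[abs(b[:,0]-x)<.005]; print(x,len(a),[np.round(np.percentile(a[k][:,2],97),4) for k in (a[:,1]>.062,a[:,1]<.032,abs(a[:,1]-.047)<.02) if k.sum()>5])
print(np.round(np.percentile(b[b[:,2]>.135],[1,99],0),4))
E
```

```text
23.475 [ 0.06   0.162 -0.971  1.666 -0.089 -0.255] [ 3.131 -0.454 -0.117] F [1.1 0.8 0.7] w 0.084
lip [-0.0149  0.0489  0.1384]
[[0.989, -0.008, 0.147], [0.011, 1.0, -0.019], [-0.146, 0.021, 0.989]]
[-0.0145, 0.0455, 0.157] [ 0.0085  0.0036 -0.0165]
[-0.0145, 0.0455, 0.144] [ 0.0028  0.0034 -0.0048]
[-0.0145, 0.0455, 0.137] [-0.0003  0.0034  0.0015]
-0.09 14919 [np.float64(0.2298), np.float64(0.2235), np.float64(0.2302)]
-0.07 6075 [np.float64(0.2026), np.float64(0.2031), np.float64(0.2029)]
-0.05 423 [np.float64(0.1386), np.float64(0.1385)]
-0.03 415 [np.float64(0.1399), np.float64(0.1401)]
-0.02 2138 [np.float64(0.1404), np.float64(0.1407), np.float64(0.1405)]
-0.012 2216 [np.float64(0.1393), np.float64(0.1394), np.float64(0.1394)]
-0.006 922 [np.float64(0.1394), np.float64(0.1395), np.float64(0.1395)]
[[-0.0942  0.014   0.1361]
 [-0.0085  0.0802  0.2302]]
```

View pics/w9.png

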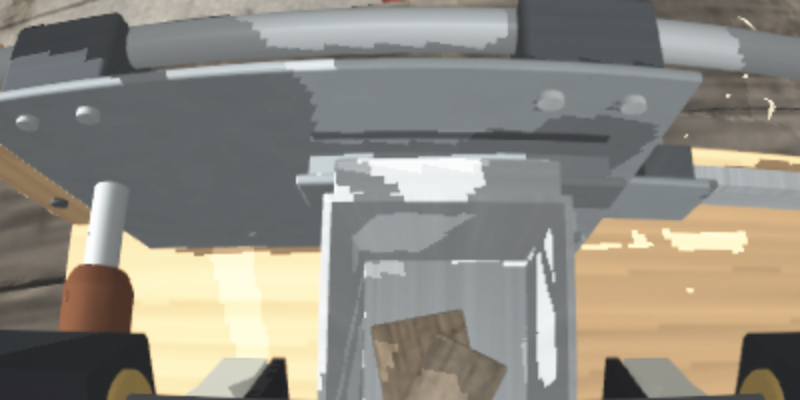

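Emit:
play_rows(targets=[[[0,0,-0.015,0],[0,0,-0.04,0],[0,0,-0.075,0],[0,0,-0.11,0],[0,0,-0.11,0]]])

```text
t: 24.15
eef_pos: [0.503, 0.0425, 0.3758]
ee_rot: [3.137, -0.458, -0.118]
force: [0.8, 0.7, 0.3]
width: 0.0877
```

Emit:
play_rows(targets=[[[0.01,-0.03,0,0],[0.01,-0.08,0,0],[0.01,-0.13,0,0],[0.01,-0.16,0,0],[0.01,-0.16,0,0]]], grip=255)

```text
t: 24.78
eef_pos: [0.5325, 0.2002, 0.3743]
ee_rot: [3.129, -0.453, -0.114]
force: [-0.6, -0.9, 0.7]
width: 0.0435
```

```bash
cat > st.py <<'E'
from h import *
s=arm.get_state(); print(s['t'],s['q'].round(3),s['ee_rot'].round(3),'F',s['force'].round(1),'w',round(s['width'],4)); 
Rr=np.stack([EX,EY,[0,0,1]],1).T@rot(s['ee_rot']); print('grasp',rack(grasp(s)).round(4),'tip',(rack(grasp(s))+.0191*Rr[:,2]).round(4)); print(Rr.round(3).tolist())
E
python3 st.py; python3 - <<'E'
from h import *
for c in ('top','scene'):
    im,d=cams.grab_frame(c); W=cloud(c,d); Q=rack(W); v=~np.isnan(Q).any(-1)
    save(c+'10.png',im)
    # strap: points near |y|=.215 between post and shelf
    for sgn in (1,-1):
        p=Q[v&(abs(Q[...,1]-sgn*.215)<.012)&(Q[...,0]<.0)&(Q[...,0]>-.1)&(Q[...,2]>.03)&(Q[...,2]<.295)]
        print(c,sgn,len(p),np.round(p[::max(1,len(p)//8)],3).tolist())
E
```

```text
24.775 [ 0.758  0.097 -0.684  0.656 -0.598  0.182] [ 3.129 -0.453 -0.114] F [-0.6 -0.9  0.7] w 0.0435
grasp [-0.1107  0.2112  0.2313] tip [-0.1023  0.211   0.2142]
[[0.899, 0.006, 0.438], [0.01, -1.0, -0.008], [0.438, 0.011, -0.899]]
top 1 0 []
top -1 64 [[-0.085, -0.204, 0.294], [-0.086, -0.209, 0.286], [-0.085, -0.207, 0.271], [-0.086, -0.207, 0.259], [-0.085, -0.206, 0.244], [-0.085, -0.207, 0.228], [-0.085, -0.204, 0.215], [-0.086, -0.203, 0.202]]
scene 1 0 []
scene -1 900 [[-0.005, -0.211, 0.273], [-0.026, -0.21, 0.258], [-0.014, -0.209, 0.24], [-0.085, -0.21, 0.269], [-0.05, -0.21, 0.237], [-0.012, -0.21, 0.204], [-0.068, -0.209, 0.224], [-0.087, -0.203, 0.215], [-0.087, -0.207, 0.19]]
```

```bash
python3 - <<'E'
from h import *
im,d=cams.grab_frame('wrist'); W=cloud('wrist',d); Q0=rack(W)
for n,Q in (('now',Q0),('w5',rack(np.load('w5.npy')))):
    v=~np.isnan(Q).any(-1)
    p=Q[v&(abs(Q[...,1]-.21)<.03)&(Q[...,0]<.06)&(Q[...,0]>-.1)&(Q[...,2]>.05)&(Q[...,2]<.297)]
    print(n,len(p)); 
    for z in np.arange(.06,.3,.03):
        a=p[abs(p[:,2]-z)<.015]; 
        if len(a)>3: print(round(z,2),len(a),np.round(np.percentile(a,[2,50,98],0),3).tolist())
v=~np.isnan(Q0).any(-1); hsv=cv2.cvtColor(im,cv2.COLOR_RGB2HSV)
k=Q0[v&(hsv[...,1]>110)&(Q0[...,0]>-.08)&(Q0[...,0]<-.02)&(Q0[...,1]>.1)&(Q0[...,1]<.2)&(Q0[...,2]>.085)&(Q0[...,2]<.125)]
print('knob',len(k),np.round(np.percentile(k,[2,50,98],0),3).tolist() if len(k) else 0)
E
```

```text
now 588
0.21 131 [[-0.1, 0.181, 0.218], [-0.096, 0.227, 0.223], [-0.095, 0.238, 0.225]]
0.24 354 [[-0.1, 0.18, 0.225], [-0.098, 0.191, 0.229], [-0.096, 0.239, 0.235]]
w5 2896
0.06 212 [[0.016, 0.2, 0.051], [0.018, 0.212, 0.063], [0.021, 0.227, 0.074]]
0.09 292 [[0.016, 0.199, 0.076], [0.018, 0.211, 0.09], [0.022, 0.228, 0.104]]
0.12 339 [[0.016, 0.199, 0.106], [0.018, 0.211, 0.12], [0.022, 0.228, 0.134]]
0.15 687 [[0.017, 0.182, 0.136], [0.019, 0.201, 0.153], [0.045, 0.227, 0.165]]
0.18 785 [[0.016, 0.199, 0.166], [0.019, 0.201, 0.181], [0.045, 0.227, 0.194]]
0.21 581 [[0.016, 0.199, 0.196], [0.018, 0.205, 0.206], [0.041, 0.228, 0.22]]
knob 835 [[-0.059, 0.15, 0.101], [-0.045, 0.162, 0.11], [-0.029, 0.171, 0.113]]
```

Emit:
play_rows(targets=[[[0,0.003,0.03,0],[0,0.005,0.065,0],[0,0.005,0.1,0],[0,0.005,0.125,0],[0,0.005,0.133,0]]])

```text
t: 25.55
eef_pos: [0.5887, 0.1833, 0.2535]
ee_rot: [3.129, -0.45, -0.118]
force: [-0.4, 0.2, 0.4]
width: 0.0003
```

```bash
python3 st.py
```

```text
25.55 [ 0.445  0.291 -0.845  1.364 -0.251 -0.305] [ 3.129 -0.45  -0.118] F [-0.4  0.2  0.4] w 0.0003
grasp [-0.0532  0.201   0.1104] tip [-0.0449  0.2009  0.0932]
[[0.9, 0.001, 0.435], [0.006, -1.0, -0.01], [0.435, 0.012, -0.9]]
```

Emit:
play_rows(targets=[[[0,0.006,0,0],[0,0.013,0,0],[0,0.021,0,0],[0,0.03,0,0],[0,0.04,0,0]]])

```text
t: 26.18
eef_pos: [0.584, 0.1468, 0.2569]
ee_rot: [3.133, -0.454, -0.114]
force: [3.3, 5.8, -2.8]
width: 0.0005
```

```bash
python3 st.py;  python3 - <<'E'
from h import *
im,d=cams.grab_frame('wrist'); W=cloud('wrist',d); Q0=rack(W); save('w11.png',im)
v=~np.isnan(Q0).any(-1); hsv=cv2.cvtColor(im,cv2.COLOR_RGB2HSV)
p=Q0[v&(Q0[...,0]<-.009)&(Q0[...,0]>-.02)&(abs(Q0[...,2]-.13)<.006)]; print('tongue',len(p),np.round(np.percentile(p,[2,50,98],0),4).tolist() if len(p) else 0)
k=Q0[v&(hsv[...,1]>110)&(Q0[...,0]>-.08)&(Q0[...,0]<-.02)&(Q0[...,1]>.05)&(Q0[...,1]<.2)&(Q0[...,2]>.085)&(Q0[...,2]<.125)]
print('knob',len(k),np.round(np.percentile(k,[2,50,98],0),3).tolist() if len(k) else 0)
E
```

```text
26.175 [ 0.335  0.262 -0.883  1.498 -0.2   -0.335] [ 3.133 -0.454 -0.114] F [ 3.3  5.8 -2.8] w 0.0005
grasp [-0.0528  0.1653  0.114 ] tip [-0.0445  0.1652  0.0969]
[[0.899, 0.007, 0.439], [0.009, -1.0, -0.004], [0.439, 0.007, -0.899]]
tongue 570 [[-0.0195, -0.0009, 0.1244], [-0.0168, 0.0545, 0.1307], [-0.0099, 0.0641, 0.1358]]
knob 285 [[-0.031, 0.129, 0.102], [-0.028, 0.139, 0.109], [-0.026, 0.146, 0.112]]
```

Emit:
play_rows(targets=[[[0,0.009,0.001,0],[0,0.018,0.002,0],[0,0.027,0.002,0],[0,0.036,0.002,0],[0,0.045,0.002,0]]])

```text
t: 26.85
eef_pos: [0.5797, 0.1018, 0.2567]
ee_rot: [3.132, -0.452, -0.116]
force: [1.7, 6.3, -4.1]
width: 0.0006
```

```bash
cat >> st.py <<'E'
im,d=cams.grab_frame('wrist'); W=cloud('wrist',d); Q0=rack(W)
v=~np.isnan(Q0).any(-1); hsv=cv2.cvtColor(im,cv2.COLOR_RGB2HSV)
p=Q0[v&(Q0[...,0]<-.009)&(Q0[...,0]>-.016)&(abs(Q0[...,2]-.13)<.006)]; print('tongue',len(p),np.round(np.percentile(p,[2,50,98],0),4).tolist() if len(p) else 0)
k=Q0[v&(hsv[...,1]>110)&(Q0[...,0]>-.08)&(Q0[...,0]<-.02)&(Q0[...,1]>-.05)&(Q0[...,1]<.2)&(Q0[...,2]>.085)&(Q0[...,2]<.125)]
print('knob',len(k),np.round(np.percentile(k,[2,50,98],0),3).tolist() if len(k) else 0)
E
python3 st.py
```

```text
26.85 [ 0.191  0.241 -0.913  1.666 -0.141 -0.374] [ 3.132 -0.452 -0.116] F [ 1.7  6.3 -4.1] w 0.0006
grasp [-0.0518  0.1198  0.1136] tip [-0.0435  0.1197  0.0964]
[[0.9, 0.005, 0.437], [0.008, -1.0, -0.005], [0.436, 0.008, -0.9]]
tongue 272 [[-0.0125, 0.0017, 0.1242], [-0.0118, 0.0135, 0.1316], [-0.0095, 0.0191, 0.1358]]
knob 229 [[-0.029, 0.084, 0.103], [-0.028, 0.093, 0.109], [-0.026, 0.101, 0.112]]
```

Emit:
play_rows(targets=[[[0,0.009,0,0],[0,0.018,0,0],[0,0.027,0,0],[0,0.036,0,0],[0,0.045,0,0]]])

```text
t: 27.52
eef_pos: [0.5758, 0.0582, 0.2606]
ee_rot: [3.13, -0.444, -0.115]
force: [-0.8, 5.8, -3.8]
width: 0.0002
```

```bash
python3 st.py
```

```text
27.525 [ 0.105  0.22  -0.929  1.667 -0.106 -0.296] [ 3.13  -0.444 -0.115] F [-0.8  5.8 -3.8] w 0.0002
grasp [-0.0514  0.0756  0.117 ] tip [-0.0432  0.0755  0.0998]
[[0.903, 0.005, 0.43], [0.009, -1.0, -0.008], [0.43, 0.011, -0.903]]
tongue 265 [[-0.0124, -0.0422, 0.1243], [-0.0118, -0.0302, 0.1317], [-0.0092, -0.0249, 0.1359]]
knob 173 [[-0.029, 0.04, 0.103], [-0.027, 0.049, 0.109], [-0.026, 0.057, 0.112]]
```

Emit:
play_rows(targets=[[[-0.001,0.003,0.003,0],[-0.001,0.006,0.005,0],[-0.001,0.009,0.006,0],[-0.001,0.012,0.006,0]]])

```text
t: 28.08
eef_pos: [0.5767, 0.0478, 0.2578]
ee_rot: [3.128, -0.437, -0.113]
force: [-8.7, 13.8, -3.0]
width: 0.0005
```

```bash
python3 st.py
```

```text
28.075 [ 0.084  0.224 -0.929  1.667 -0.096 -0.275] [ 3.128 -0.437 -0.113] F [-8.7 13.8 -3. ] w 0.0005
grasp [-0.0503  0.0654  0.1138] tip [-0.0422  0.0652  0.0965]
[[0.906, 0.007, 0.423], [0.011, -1.0, -0.008], [0.423, 0.012, -0.906]]
tongue 276 [[-0.0126, -0.0522, 0.1244], [-0.0118, -0.0404, 0.1319], [-0.0094, -0.0348, 0.1358]]
knob 133 [[-0.028, 0.031, 0.102], [-0.027, 0.04, 0.109], [-0.026, 0.046, 0.111]]
```

Emit:
play_rows(targets=[[[-0.005,0,-0.002,0],[-0.01,0,-0.004,0],[-0.01,0,-0.004,0]]])

```text
t: 28.5
eef_pos: [0.568, 0.0474, 0.26]
ee_rot: [3.126, -0.438, -0.117]
force: [-0.6, 3.6, 2.8]
width: 0.0007
```

```bash
python3 st.py
```

```text
28.5 [ 0.087  0.209 -0.944  1.666 -0.102 -0.281] [ 3.126 -0.438 -0.117] F [-0.6  3.6  2.8] w 0.0007
grasp [-0.0586  0.0632  0.116 ] tip [-0.0505  0.063   0.0987]
[[0.905, 0.001, 0.424], [0.007, -1.0, -0.012], [0.424, 0.014, -0.905]]
tongue 277 [[-0.0126, -0.0516, 0.1243], [-0.0118, -0.0409, 0.1315], [-0.0093, -0.0352, 0.1358]]
knob 745 [[-0.036, 0.028, 0.102], [-0.032, 0.039, 0.11], [-0.026, 0.048, 0.112]]
```

Emit:
play_rows(targets=[[[-0.002,0.003,0.003,0],[-0.003,0.006,0.004,0],[-0.003,0.009,0.004,0],[-0.003,0.012,0.004,0],[-0.003,0.012,0.004,0]]])

```text
t: 29.18
eef_pos: [0.5673, 0.0356, 0.2585]
ee_rot: [3.124, -0.433, -0.118]
force: [1.1, 2.6, 2.3]
width: 0.0004
```

```bash
python3 st.py
```

```text
29.175 [ 0.063  0.209 -0.947  1.666 -0.093 -0.26 ] [ 3.124 -0.433 -0.118] F [1.1 2.6 2.3] w 0.0004
grasp [-0.0586  0.0511  0.1142] tip [-0.0506  0.0509  0.0969]
[[0.908, -0.0, 0.42], [0.006, -1.0, -0.014], [0.42, 0.016, -0.908]]
tongue 282 [[-0.014, -0.0648, 0.1243], [-0.0119, -0.0535, 0.1314], [-0.0096, -0.048, 0.1358]]
knob 783 [[-0.037, 0.016, 0.102], [-0.032, 0.027, 0.11], [-0.027, 0.036, 0.113]]
```

Emit:
play_rows(targets=[[[-0.001,0.003,0,0],[-0.001,0.006,0,0],[-0.001,0.009,0,0],[-0.001,0.009,0,0]]])

```text
t: 29.72
eef_pos: [0.5653, 0.0269, 0.2585]
ee_rot: [3.124, -0.43, -0.118]
force: [1.7, 2.0, 1.0]
width: 0.0002
```

```bash
python3 st.py
```

```text
29.725 [ 0.046  0.206 -0.951  1.666 -0.086 -0.244] [ 3.124 -0.43  -0.118] F [1.7 2.  1. ] w 0.0002
grasp [-0.0599  0.0422  0.114 ] tip [-0.052   0.0419  0.0966]
[[0.909, -0.0, 0.417], [0.007, -1.0, -0.015], [0.417, 0.016, -0.909]]
tongue 283 [[-0.0131, -0.0739, 0.1241], [-0.0118, -0.0628, 0.1314], [-0.0094, -0.057, 0.1359]]
knob 899 [[-0.038, 0.007, 0.102], [-0.033, 0.018, 0.11], [-0.027, 0.027, 0.113]]
```

Emit:
play_rows(targets=[[[0,0.0025,0,0],[0,0.005,0,0],[0,0.005,0,0]]])

```text
t: 30.15
eef_pos: [0.5644, 0.0217, 0.2585]
ee_rot: [3.123, -0.429, -0.118]
force: [0.3, -0.9, -1.1]
width: 0.0003
```

```bash
python3 st.py
```

```text
30.15 [ 0.035  0.204 -0.953  1.665 -0.082 -0.235] [ 3.123 -0.429 -0.118] F [ 0.3 -0.9 -1.1] w 0.0003
grasp [-0.0604  0.0368  0.1139] tip [-0.0524  0.0365  0.0966]
[[0.909, -0.001, 0.416], [0.006, -1.0, -0.016], [0.416, 0.017, -0.909]]
tongue 285 [[-0.0136, -0.0799, 0.1242], [-0.0119, -0.0685, 0.1314], [-0.0094, -0.0626, 0.1357]]
knob 924 [[-0.038, 0.001, 0.102], [-0.033, 0.012, 0.11], [-0.027, 0.021, 0.113]]
```

Emit:
play_rows(targets=[[[0,0.0015,0,0],[0,0.003,0,0],[0,0.003,0,0]]])

```text
t: 30.58
eef_pos: [0.5644, 0.0189, 0.2592]
ee_rot: [3.124, -0.43, -0.118]
force: [-0.1, -0.3, -0.1]
width: 0.0005
```

```bash
python3 st.py
```

```text
30.575 [ 0.029  0.203 -0.953  1.666 -0.079 -0.229] [ 3.124 -0.43  -0.118] F [-0.1 -0.3 -0.1] w 0.0005
grasp [-0.0599  0.0341  0.1147] tip [-0.0519  0.0338  0.0973]
[[0.909, -0.0, 0.416], [0.006, -1.0, -0.015], [0.416, 0.016, -0.909]]
tongue 270 [[-0.0153, -0.0828, 0.1241], [-0.0118, -0.0715, 0.1309], [-0.0094, -0.0663, 0.1358]]
knob 861 [[-0.037, -0.003, 0.102], [-0.032, 0.008, 0.11], [-0.026, 0.017, 0.113]]
```

Emit:
play_rows(targets=[[[0,0.0015,0,0],[0,0.003,0,0],[0,0.003,0,0]]])

```text
t: 31.0
eef_pos: [0.5642, 0.0164, 0.2596]
ee_rot: [3.124, -0.429, -0.117]
force: [0.2, 1.3, -1.5]
width: 0.0005
```

```bash
python3 st.py
```

```text
31.0 [ 0.023  0.202 -0.953  1.666 -0.076 -0.224] [ 3.124 -0.429 -0.117] F [ 0.2  1.3 -1.5] w 0.0005
grasp [-0.0598  0.0318  0.115 ] tip [-0.0518  0.0315  0.0976]
[[0.909, 0.001, 0.416], [0.007, -1.0, -0.014], [0.416, 0.016, -0.909]]
tongue 288 [[-0.0142, -0.0844, 0.1242], [-0.0118, -0.0729, 0.1311], [-0.0094, -0.0672, 0.1357]]
knob 845 [[-0.037, -0.004, 0.102], [-0.032, 0.007, 0.11], [-0.026, 0.016, 0.113]]
```

Emit:
play_rows(targets=[[[0,0.001,0,0],[0,0.002,0,0],[0,0.002,0,0]]])

```text
t: 31.42
eef_pos: [0.5641, 0.0154, 0.2596]
ee_rot: [3.126, -0.429, -0.115]
force: [2.3, 5.7, -1.1]
width: 0.0001
```

```bash
python3 st.py
```

```text
31.425 [ 0.02   0.201 -0.953  1.667 -0.072 -0.22 ] [ 3.126 -0.429 -0.115] F [ 2.3  5.7 -1.1] w 0.0001
grasp [-0.0599  0.0311  0.1151] tip [-0.0519  0.0309  0.0977]
[[0.909, 0.003, 0.416], [0.009, -1.0, -0.012], [0.416, 0.015, -0.909]]
tongue 290 [[-0.014, -0.0846, 0.1242], [-0.0118, -0.0732, 0.1314], [-0.0093, -0.0675, 0.1358]]
knob 851 [[-0.037, -0.004, 0.102], [-0.032, 0.007, 0.11], [-0.026, 0.016, 0.113]]
```

Emit:
play_rows(targets=[[[0,-0.006,0,0],[0,-0.015,0,0],[0,-0.02,-0.02,0],[0,-0.02,-0.06,0],[0,-0.02,-0.11,0]]])

```text
t: 32.1
eef_pos: [0.5462, 0.0319, 0.3347]
ee_rot: [3.103, -0.455, -0.122]
force: [2.8, -2.2, 2.5]
width: 0.0006
```

Emit:
play_rows(targets=[[[0,0,-0.05,0],[0,0,-0.08,0],[0,0,-0.08,0]]])

```text
t: 32.48
eef_pos: [0.5116, 0.04, 0.4096]
ee_rot: [3.107, -0.463, -0.122]
force: [0.8, 0.1, 0.2]
width: 0.0006
```

```bash
python3 st.py; python3 - <<'E'
from h import *
im,d=cams.grab_frame('scene'); W=cloud('scene',d); Q=rack(W); b=Q[(Q[...,0]<-.02)&(Q[...,0]>-.15)&(abs(Q[...,1]+.107)<.04)&(Q[...,2]>.04)&(Q[...,2]<.16)]
print('bin',len(b),np.round(np.percentile(b,[2,98],0),3).tolist())
save('s12.png',cv2.resize(im[90:320,150:450],None,fx=2.6,fy=2.6,interpolation=cv2.INTER_CUBIC))
for c in ('scene','top'):
    cams.grab_frame(c)
    for q in ('glass_mid','block_mid','tin_mid','offcut_a_mid'): print(c,q,[(np.round(r['xyz'],3).tolist(),round(r['score'],2)) for r in finder.find_in(c,q)[:1]])
E
```

```text
32.475 [ 0.529 -0.049 -0.722  0.545 -0.611  0.507] [ 3.107 -0.463 -0.122] F [0.8 0.1 0.2] w 0.0006
grasp [-0.1102  0.0456  0.2674] tip [-0.1017  0.045   0.2503]
[[0.895, -0.012, 0.446], [0.003, -0.999, -0.033], [0.446, 0.031, -0.894]]
tongue 0 0
knob 312 [[-0.059, -0.005, 0.099], [-0.053, 0.006, 0.108], [-0.046, 0.016, 0.111]]
bin 1767 [[-0.136, -0.137, 0.062], [-0.025, -0.077, 0.137]]
scene glass_mid [([0.486, 0.218, 0.054], 0.95)]
scene block_mid [([0.385, -0.032, 0.024], 0.98)]
scene tin_mid [([0.68, 0.081, 0.326], 0.67)]
scene offcut_a_mid [([0.488, 0.217, 0.059], 0.34)]
top glass_mid [([0.653, -0.073, 0.316], 0.6)]
top block_mid [([0.389, -0.02, 0.027], 0.74)]
top tin_mid [([0.681, 0.081, 0.332], 0.67)]
top offcut_a_mid [([0.582, -0.128, 0.081], 0.64)]
```

View pics/s12.png

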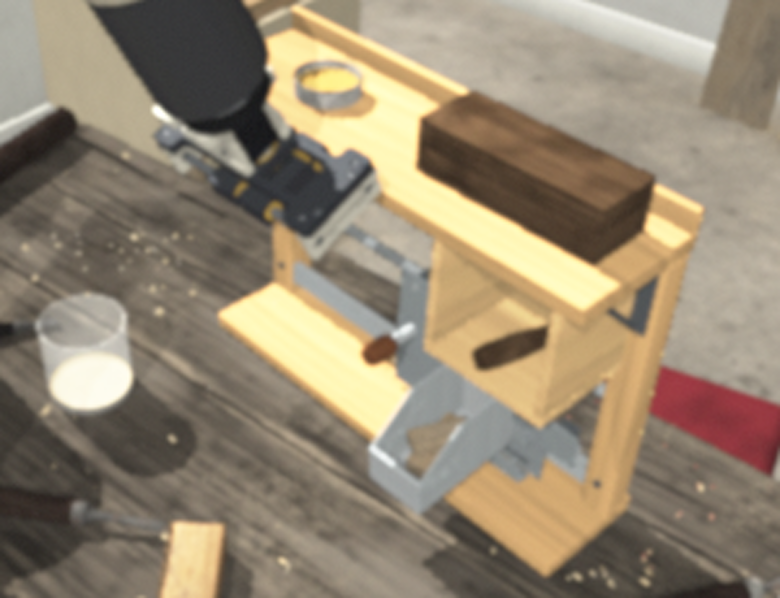

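```bash
python3 -c "
from station import job_done
print(job_done())"
```

```text
the job is handed in; nothing more can be done
None
```

The bin hangs level on the top louvre with the offcuts in it, and the carrier is parked under the cubby. I handed the job in at about 33 s of the 58 s.

**How it went**
- **Leaning the gripper:** the move calls cannot tilt the tool. I leaned it back about 34° by repeatedly commanding poses just past the arm's reach, high above the rack.
- **Bin grasp:** the bin stood about 11° off the rack's direction, so I turned it on the bench first. I then gripped it squarely and lifted it level.
- **Hanging:** close to the rack, the arm's joint limits took some lean away. The bin was pitched about 8° when I hooked it; it swung level once released, while the carrier was still on the left.
- **Sliding:** I pushed the knob from the left. Once the gripper seemed to brush the shelf edge, pushing up to about 14 N on the wrist. I backed off 10 mm and carried on.

**Last checks**
- **Carrier:** it pulled slightly ahead of the finger, then resisted a further push of 5.7 N without moving more than about 0.3 mm. It had travelled about 152–155 mm and stayed there after I backed off. I take this as the right-hand detent, but I could not read the joint value directly.
- **Bin:** the last picture shows it level under the cubby with wood in it. Its underside is about 63 mm above the bench and its rim about 137 mm, against 65 and 140 mm expected.
- **Bystanders:** the glass, sanding block and wax tin are within about 5 mm of where they started, which is the detector's error. One low-score reading of the glass from the top camera was clearly wrong.
- **Joint limits:** during the tilting, joint 3 read 1.250–1.252 against its stated limit of 1.25. I could not tell whether that counts as passing the range.

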